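# Level the parcel scale with its screw foot

## Task

The parcel scale stands out of level. Set the spirit level down gently along the middle of its platform, lengthways from the levelling foot to the far end, let go of it, then turn the scale's levelling foot until the bubble rests in the middle between its two lines. Finally press the spirit level down on the platform with the fingers, moderately (about 10 N), and finish while still holding it pressed there with the bubble centred; leave the other things on the table alone.

Things in the scene. Friction and masses are not known exactly. Their poses are not given: they have to be found in the camera images.
- level_center (a point): centre, half-way up, of the spirit level: plain aluminium bar with dark end caps, 180 long x 30 wide x 45 high mm, lying loose on its base on the left of the table. x along its length, z up. Grip it across the 30 mm sides; its flat solid top can be pressed. In the middle of the top: a greenish vial 72 mm long, a pale bubble 16 mm long, a black line 11 mm each side of the middle.
- bubble (a joint): bubble's middle from the vial's middle, m, positive towards the level's own +x end; 0 is centred, ends at +-0.022. It goes to the higher end, about 0.005 m per 0.01 rad of slope, and takes about 1.5 s to settle. It tells about the scale only while the level stands on the platform.
- platform_center (a point): centre of the top of the parcel scale's platform, a flat aluminium plate 176 (x) x 236 (y) mm on a grey casing, about 60 mm above the table. y lies along it, from the levelling foot at the -y end to the fixed feet at the +y end; z square to the plate. The scale cannot be shifted; it slopes only along y; at the start the levelling-foot end is always too low, by 0.014 to 0.04 rad.
- foot_grip (a point): axis of the levelling foot's upright round black ribbed knob, 44 mm across, half-way up its 28 mm high rim (the height to grip), on a lug 160 mm from the platform's centre, beyond its -y end. Needs about 0.25 N m to turn, stays where it is left, may be let go and gripped again.
- foot (a joint): angle of the levelling foot's knob, rad, growing clockwise from above, which raises that end of the scale: 0.02 rad of slope per rad turned, so the bubble moves about 10 mm per rad towards the foot. Range -2.2 to 2.2. The value at which the scale is level differs from start to start: watch the bubble.
- level: the spirit level, about 0.35 kg, origin at the centre of its underside (see level_center)
- scale_platform: the tilting upper part of the parcel scale, origin at the middle of its +y fixed feet, at table height (see platform_center)
- tape_measure: bystander: orange tape measure, 37x73x56 mm
- stapler: bystander: blue stapler, 34x136x50 mm
- calculator: bystander: dark desk calculator, 125x68x17 mm
- glue_tube: bystander: white glue tube, 41x136x28 mm
- marker_black: bystander: white felt marker with black cap, 16x123x17 mm
- squeegee_card: bystander: blue squeegee card, 55x85x12 mm

How it is judged:
By the outcome, as a careful person would: the job done as asked, in the order asked, and still so for the second after the job is handed in, while the arm keeps its last pose, push and grip.
It also fails if it takes over 72 s, if anything falls off the work surface, if the arm or the gripper's body presses on something with over 40 N, if the wrist force passes 120 N, or if a joint passes its speed limit or range.

## Robot

A 6-joint arm with a two-finger parallel gripper is mounted at the origin on a cart in front of the work surface, level with it; the furniture and walls round the work are solid. World frame = base frame: x ahead of the robot, y to its left, z up, the work surface at z = 0. Lengths are in m, angles in rad, forces in N, time in s.
With the tool pointing down it reaches from about 0.35 to 0.775 m from the base axis. Payload 7.3 kg.
Tool frame: the origin (TCP) lies at the very end of the fingers, on their centre line; the grasp point (between the pads) lies 19 mm behind it; z points along the fingers, x is the direction in which the jaws open and shut, and the axes are right-handed (so a half turn about z gives the same grasp; the last joint's range is limited). The gripper opens to 92 mm and grips with 3 to 60 N. Pads are 19 mm wide; open, the fingers measure 130 mm over their backs; the gripper's body (75 mm by 190 mm) begins 47 mm behind the grasp point.
Start: joints at [1.042, 0.342, 1.524, -0, 1.275, -0.146], TCP at [0.196, 0.487, 0.227] pointing down, gripper open.
Joint ranges: [-2.53, 2.53], [-0.77, 2.02], [0.04, 2.7], [-1, 4.14], [0.28, 2.66], [-3.11, 3.11]. Speed limits (rad/s): [2.57, 2.57, 3.14, 3.14, 3.14, 3.14].

## Interface

Orientations are given as [roll, pitch, yaw] about the fixed x, y, z axes, in that order (R = Rz(yaw) Ry(pitch) Rx(roll)).
In Python, from cell import observe, read_camera, camera_params, hand_in gives the robot as it stands.
- The arm moves only by the tool apply_moves, never from a script. Its argument "increments" is a list of rows, each an object with "grip": the opening, from 0 (shut) to 1 (fully open); "linear": the shift along the world's x, y, z in mm, a list of three; "turn": the turn, a rotation vector about the world's x, y, z in units of 6 degrees (1.0 is 6 degrees), a list of three. A call has 1 to 10 rows; each row is the pose to reach, as a shift and turn from the pose commanded when the call began; what a row does not reach only later rows make up. A row lasts 1/10 s, in which the tool goes at most 50 mm and 8.59 degrees, less where a joint would pass 70% of its speed; a pose out of reach is approached as far as the arm can. A call with a gripper value outside its range is refused whole. The fingers move at their own pace and stop on an object; "grip_force" is the grip in N (left out, the last holds). Time passes only in rows, so rows that repeat a pose let the fingers close. It gives the time, the measured TCP pose, the force and the opening at its end, in the units of the state.
- observe(): the state, without advancing time (a new reading comes with each control period).
- read_camera(name): name is "scene" or "top"; returns the picture (384x512x3 uint8, red, green, blue); there is no depth.
- camera_params(name): a dict with "camera_matrix" (3x3 intrinsics, pixels), "k1" (the pictures are not rectified: a ray, as slopes to the right and down, at radius r is drawn at 1 + k1 r^2 times it, then the intrinsics apply), "world_to_cam" (4x4, takes a point from world to camera coordinates). Camera axes: x right, y up, looking along -z (the intrinsics and any distortion apply to the point x, -y, -z); pixel columns grow to the right and rows downward; lengths in m; the calibration is good to about 2 mm. A picture is of the moment at which its call begins. camera_params takes no time and is no camera call.
- hand_in(): hands the job in, once; it reports no verdict.
The state is a dict: "time": time; "qpos": joint angles; "qvel": joint speeds; "joint_efforts": joint torques, N m; "tool_pos": TCP position; "tool_rot": TCP orientation; "contact_force": force on the tool from outside, world axes, zero at the start; "torque": the same for the moment, N m; "opening": finger opening in m.
Only numpy, scipy, OpenCV 4.12 (cv2) and the standard library are available. Lean on these libraries where they do the work, as an engineer would, in place of code of your own. Each camera call takes 0.05 s, during which the arm holds its last target.

## Working session

There is one attempt and no reset: what is moved stays moved. The work goes in short steps, Python scripts to look and compute and a tool call to move; the robot and the scene stay as the last step left them, time stands still between calls to the robot, and variables do not carry over. Pictures are saved under pics/ and viewed, and the job is handed in when it is done.

Besides the shell and the picture viewer there is one more tool, called after ">>>" as name(argument=value, ...), one argument or row to a line, values as JSON. apply_moves: Moves the arm, as the interface text tells. Its arguments: {"type":"object","properties":{"increments":{"type":"array","items":{"type":"object","properties":{"grip":{"type":"number"},"linear":{"type":"array","items":{"type":"number"}},"turn":{"type":"array","items":{"type":"number"}}}}},"grip_force":{"type":"number"}},"required":["increments"]}

```bash
mkdir -p pics; ls; python3 - <<'E'
from cell import *
import cv2
print(observe())
for n in("scene","top"):
    p=read_camera(n); cv2.imwrite(f"pics/{n}0.png",p[:,:,::-1]); print(camera_params(n))
E
```

```text
pics
{'time': 0.0, 'qpos': array([ 1.04201370e+00,  3.42723333e-01,  1.52501567e+00,  1.73840936e-05,
        1.27538024e+00, -1.46002352e-01]), 'qvel': array([ 0.00127925, -0.0005517 , -0.00181436, -0.00034096,  0.00036207,
       -0.00105084]), 'joint_efforts': array([ 1.44609068e-03, -4.31259263e+01, -2.44228631e+01,  7.17548607e-02,
        5.58933802e-02, -1.31772795e-04]), 'tool_pos': array([0.1958594 , 0.48666608, 0.22604511]), 'tool_rot': array([-3.14135411e+00,  1.50792827e-03,  1.18801116e+00]), 'contact_force': array([ 3.80513818e-01,  1.80812871e-04, -5.66509550e-01]), 'torque': array([0.03420062, 0.00087778, 0.00437598]), 'opening': 0.0918831287558488}
{'camera_matrix': array([[407.43950602,   0.        , 253.13493878],
       [  0.        , 407.43950602, 189.41682887],
       [  0.        ,   0.        ,   1.        ]]), 'k1': 0.046773241983467176, 'world_to_cam': array([[ 0.74958909, -0.66158101, -0.0206584 , -0.36710517],
       [ 0.36676103,  0.38916407,  0.8450075 , -0.2876419 ],
       [-0.5510014 , -0.6409851 ,  0.53435527, -1.12016511],
       [ 0.        ,  0.        ,  0.        ,  1.        ]])}
{'camera_matrix': array([[429.01990113,   0.        , 248.44511198],
       [  0.        , 429.01990113, 185.31807035],
       [  0.        ,   0.        ,   1.        ]]), 'k1': -0.15603641098332371, 'world_to_cam': array([[ 1.66898511e-02, -9.99855801e-01,  3.13474659e-03,
         2.73564054e-02],
       [ 9.79301226e-01,  1.69791023e-02,  2.01694866e-01,
        -5.23613465e-01],
       [-2.01719007e-01, -2.96396107e-04,  9.79443390e-01,
        -1.51120214e+00],
       [ 0.00000000e+00,  0.00000000e+00,  0.00000000e+00,
         1.00000000e+00]])}
```

View pics/scene0.png

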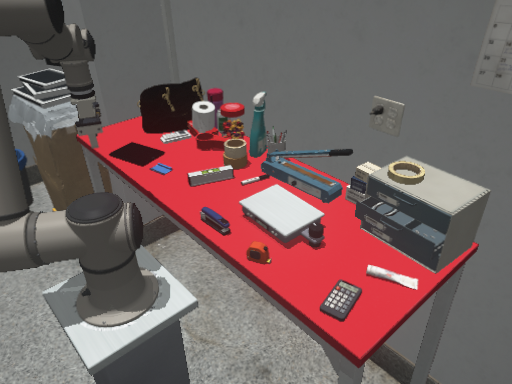

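View pics/top0.png

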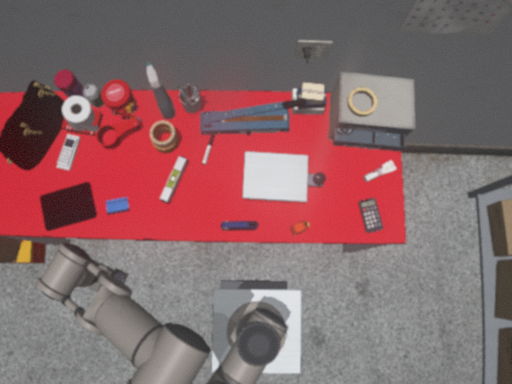

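The top view shows the level at about (173,179), the platform at (276,177) and the knob at (317,180). I'll zoom in on these and measure.

```bash
cat > h.py <<'E'
import numpy as np, cv2
from cell import *
def ray(n,uv):
    c=camera_params(n);K=c["camera_matrix"];k=c["k1"];T=c["world_to_cam"]
    d=(np.array(uv,float)-[K[0,2],K[1,2]])/[K[0,0],K[1,1]]
    s=d.copy()
    for _ in range(30): s=d/(1+k*(s@s))
    v=T[:3,:3].T@np.array([s[0],-s[1],-1.]); o=-T[:3,:3].T@T[:3,3]
    return o,v
def onz(n,uv,z):
    o,v=ray(n,uv); return o+v*(z-o[2])/v[2]
def proj(n,P):
    c=camera_params(n);K=c["camera_matrix"];k=c["k1"];T=c["world_to_cam"]
    p=T[:3,:3]@np.array(P)+T[:3,3]; s=np.array([p[0],-p[1]])/-p[2]; s=s*(1+k*(s@s))
    return s*[K[0,0],K[1,1]]+[K[0,2],K[1,2]]
def crop(img,x0,y0,w,h,f,name):
    cv2.imwrite("pics/"+name,cv2.resize(img[y0:y0+h,x0:x0+w,::-1],None,fx=f,fy=f,interpolation=cv2.INTER_CUBIC))
def two(uv_s,uv_t):
    o1,v1=ray("scene",uv_s);o2,v2=ray("top",uv_t)
    A=np.stack([v1,-v2],1);t=np.linalg.lstsq(A,o2-o1,rcond=None)[0]
    return (o1+v1*t[0]+o2+v2*t[1])/2, np.linalg.norm(o1+v1*t[0]-o2-v2*t[1])
E
python3 - <<'E'
from h import *
t=cv2.imread("pics/top0.png")[:,:,::-1]; s=cv2.imread("pics/scene0.png")[:,:,::-1]
crop(t,145,140,200,110,4,"t0a.png"); crop(s,180,150,160,120,5,"s0a.png")
hsv=cv2.cvtColor(np.ascontiguousarray(t),cv2.COLOR_RGB2HSV)
m=((hsv[:,:,1]<150)).astype(np.uint8)
m[:,:]*=1
# nonred components
n,l,st,c=cv2.connectedComponentsWithStats(m)
for i in range(1,n):
    if 30<st[i,4]<8000:
        cnt=cv2.findContours((l==i).astype(np.uint8),0,2)[0][0]; r=cv2.minAreaRect(cnt)
        print(st[i],np.round(r[0],1),np.round(r[1],1),round(r[2],1),np.round(cv2.boxPoints(r),1).tolist() if 100<r[0][0]<340 and 140<r[0][1]<210 else "")
E
```

```text
[106  84  18  17 240] [114.5  92. ] [16. 17.] 90.0 
[126  95  12  19  88] [130.8 104.1] [17.3  9.5] 66.8 
[ 56 133  25  38 585] [ 67.8 151.6] [15.8 37.9] 18.4 
[ 242  150   84   53 3466] [283.5 176.8] [82.9 49.3] 3.6 [[240.60000610351562, 198.8000030517578], [243.6999969482422, 149.5], [326.5, 154.6999969482422], [323.3999938964844, 204.0]]
[159 155  29  48 588] [173.3 178.7] [12.2 49.2] 24.4 [[157.60000610351562, 198.60000610351562], [178.0, 153.8000030517578], [189.10000610351562, 158.8000030517578], [168.6999969482422, 203.6999969482422]]
[363 159  34  23 341] [379.4 171.3] [12.5 34.4] 63.4 
[  42  183   54   47 1266] [ 67.4 206.1] [34.5 52.4] 74.5 
[106 197  23  17 325] [116.7 205. ] [14.3 23.3] 78.7 [[103.80000305175781, 200.1999969482422], [126.69999694824219, 195.6999969482422], [129.5, 209.6999969482422], [106.69999694824219, 214.3000030517578]]
[359 198  24  35 584] [370.5 214.9] [33.  17.8] 75.1 
[221 221  37  10 320] [239.  225.5] [ 9. 36.] 90.0
```

View pics/t0a.png

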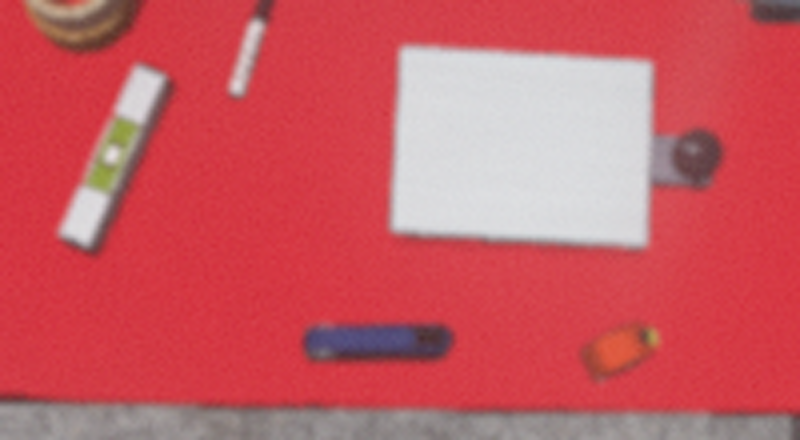

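View pics/s0a.png

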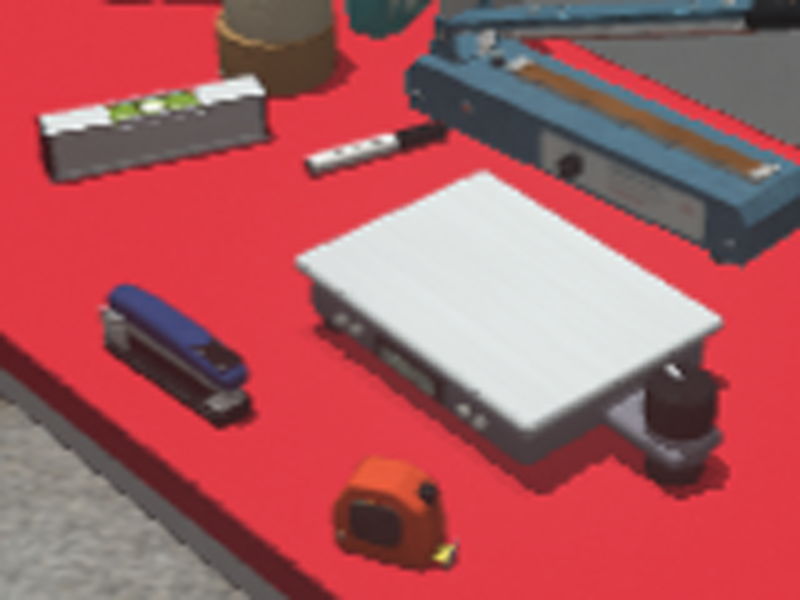

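```bash
python3 - <<'E'
from h import *
T=lambda x,y:(145+(x+.5)/4-.5,140+(y+.5)/4-.5)
S=lambda x,y:(180+(x+.5)/5-.5,150+(y+.5)/5-.5)
np.set_printoptions(precision=4,suppress=True)
print("platform 2view")
for a,b in [((297,260),(400,45)),((486,172),None)]: pass
# top corners: A(400,45) B(653,61) C(648,246) D(391,233)
top=[(400,45),(653,61),(648,246),(391,233)]
W=[onz("top",T(*p),.06) for p in top]
for w in W: print(w, (proj("scene",w)-[180,150])*5)
W=np.array(W);print("mean",W.mean(0),[np.linalg.norm(W[i]-W[(i+1)%4]) for i in range(4)])
for ps,pt in [((486,172),top[0]),((721,323),top[1]),((533,430),top[2]),((297,260),top[3])]: print(two(S(*ps),T(*pt)))
print("knob", onz("top",T(697,152),.06), two(S(682,378),T(697,150)))
lv=[(137,65),(167,78),(90,248),(58,235)]
W=np.array([onz("top",T(*p),.045) for p in lv]);print(W,W.mean(0),[np.linalg.norm(W[i]-W[(i+1)%4]) for i in range(4)])
for w in W: print((proj("scene",w)-[180,150])*5)
print("vial", onz("top",T(113,155),.045), onz("scene",S(153,105),.045))
E
```

```text
platform 2view
[0.6514 0.0525 0.06  ] [482.8728 166.247 ]
[ 0.6405 -0.1817  0.06  ] [723.0571 309.1438]
[ 0.467  -0.1751  0.06  ] [526.9289 418.303 ]
[0.475  0.0574 0.06  ] [291.8802 256.4124]
mean [ 0.5585 -0.0617  0.06  ] [np.float64(0.2345114893245891), np.float64(0.17364944432177296), np.float64(0.23260384111905383), np.float64(0.17640916386239025)]
(array([0.6525, 0.0525, 0.0563]), np.float64(0.00011529711948953998))
(array([ 0.6412, -0.1815,  0.0508]), np.float64(0.004650319277322106))
(array([ 0.4687, -0.1764,  0.0523]), np.float64(0.0009455607411539983))
(array([0.4762, 0.0569, 0.0582]), np.float64(0.0018425050208442872))
knob [ 0.5549 -0.2211  0.06  ] (array([ 0.5543, -0.2193,  0.0714]), np.float64(0.00020811358602908098))
[[0.6326 0.298  0.045 ]
 [0.6204 0.2692 0.045 ]
 [0.4587 0.3326 0.045 ]
 [0.4702 0.3629 0.045 ]] [0.5455 0.3157 0.045 ] [np.float64(0.03127366242818432), np.float64(0.1736608155669781), np.float64(0.03240812301045146), np.float64(0.17483033952286456)]
[252.2795  74.5574]
[263.1108  92.4799]
[ 46.8096 134.3151]
[ 37.2528 114.7651]
vial [0.5461 0.3159 0.045 ] [0.5458 0.3168 0.045 ]
```

>>> apply_moves(
  increments=[
    {"grip":1,"linear":[40,-20,-10],"turn":[0,0,0.06]},
    {"grip":1,"linear":[85,-42,-20],"turn":[0,0,0.06]},
    {"grip":1,"linear":[130,-64,-35],"turn":[0,0,0.06]},
    {"grip":1,"linear":[175,-86,-50],"turn":[0,0,0.06]},
    {"grip":1,"linear":[220,-108,-65],"turn":[0,0,0.06]},
    {"grip":1,"linear":[262,-128,-80],"turn":[0,0,0.06]},
    {"grip":1,"linear":[305,-150,-95],"turn":[0,0,0.06]},
    {"grip":1,"linear":[335,-165,-110],"turn":[0,0,0.06]},
    {"grip":1,"linear":[349.5,-171,-120],"turn":[0,0,0.06]},
    {"grip":1,"linear":[349.5,-171,-120],"turn":[0,0,0.06]},
  ],
)

```text
time: 1.1
tool_pos: [0.546, 0.3143, 0.1043]
tool_rot: [-3.139, 0.003, 1.191]
contact_force: [-0.5, -0.4, -0.4]
opening: 0.0917
```

```bash
python3 - <<'E'
from h import *
s=observe();print(s["time"],s["tool_pos"],s["tool_rot"],s["contact_force"])
t=read_camera("scene");crop(t,150,120,160,120,5,"s1.png")
print(onz("top",(163,135),.06))
E
```

```text
1.1 [0.54604387 0.31434319 0.1042666 ] [-3.13892301e+00  2.64449031e-03  1.19140923e+00] [-0.48478973 -0.4298573  -0.39943981]
[0.70880493 0.35991334 0.06      ]
```

View pics/s1.png

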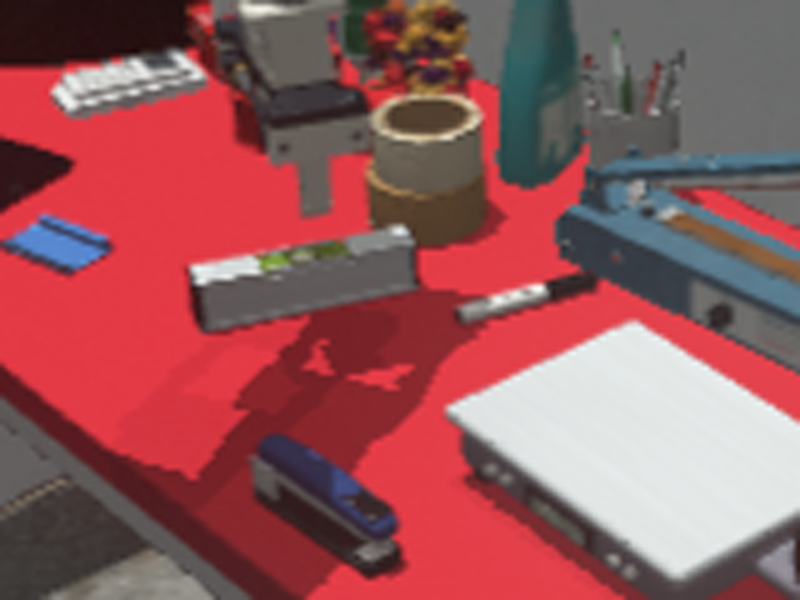

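```bash
python3 - <<'E'
from h import *
t=read_camera("scene");cv2.imwrite("pics/s1f.png",cv2.resize(t[:,:,::-1],(800,600)))
for P in [(.546,.3143,.104),(.566,.365,.104),(.526,.263,.104)]: print(proj("scene",P),proj("scene",P)*800/512)
c=camera_params("scene")["world_to_cam"];print(-c[:3,:3].T@c[:3,3])
t=read_camera("top");crop(t,100,100,200,150,4,"t1.png")
E
```

```text
[209.43672232 157.45773314] [327.24487862 246.02770803]
[205.91061456 151.46011712] [321.73533526 236.656433  ]
[213.25780757 163.85066596] [333.21532432 256.01666557]
[-0.23653867 -0.84893906  0.83404188]
```

View pics/s1f.png

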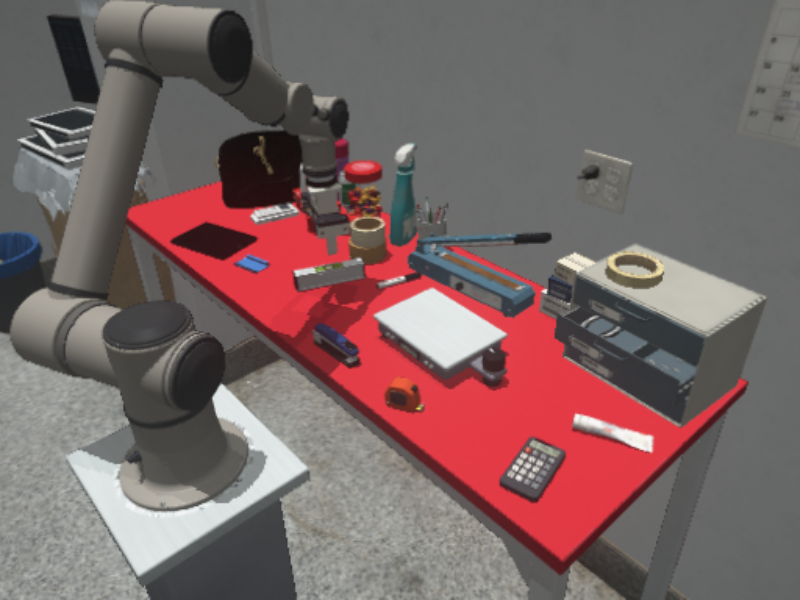

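View pics/t1.png

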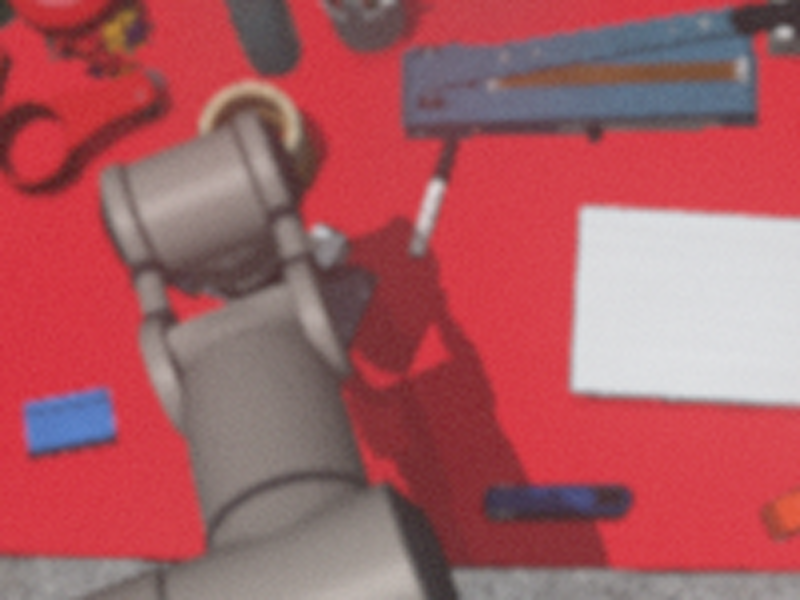

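The jaws straddle the level: the scene view shows a finger at about (330,240), in line with the view. Next I descend and grip.

>>> apply_moves(
  increments=[
    {"grip":1,"linear":[0,1,-35]},
    {"grip":1,"linear":[0,1,-65]},
    {"grip":1,"linear":[0,1,-82]},
    {"grip":1,"linear":[0,1,-91]},
    {"grip":1,"linear":[0,1,-91]},
    {"grip":0.3,"linear":[0,1,-91]},
    {"grip":0.25,"linear":[0,1,-91]},
    {"grip":0.2,"linear":[0,1,-91]},
    {"grip":0.2,"linear":[0,1,-91]},
    {"grip":0.2,"linear":[0,1,-91]},
  ],
  grip_force=25,
)

```text
schema error: expected keys grip, linear, turn
```

>>> apply_moves(
  increments=[
    {"grip":1,"linear":[0,1,-35],"turn":[0,0,0]},
    {"grip":1,"linear":[0,1,-65],"turn":[0,0,0]},
    {"grip":1,"linear":[0,1,-82],"turn":[0,0,0]},
    {"grip":1,"linear":[0,1,-91],"turn":[0,0,0]},
    {"grip":1,"linear":[0,1,-91],"turn":[0,0,0]},
    {"grip":0.3,"linear":[0,1,-91],"turn":[0,0,0]},
    {"grip":0.25,"linear":[0,1,-91],"turn":[0,0,0]},
    {"grip":0.2,"linear":[0,1,-91],"turn":[0,0,0]},
    {"grip":0.2,"linear":[0,1,-91],"turn":[0,0,0]},
    {"grip":0.2,"linear":[0,1,-91],"turn":[0,0,0]},
  ],
  grip_force=25,
)

```text
time: 2.25
tool_pos: [0.5458, 0.317, 0.0161]
tool_rot: [3.141, -0.001, 1.194]
contact_force: [-1.1, 0.7, -1.1]
opening: 0.0561
```

>>> apply_moves(
  increments=[
    {"grip":0.2,"linear":[0,0,-3],"turn":[0,0,0]},
    {"grip":0.2,"linear":[0,0,-3],"turn":[0,0,0]},
    {"grip":0.2,"linear":[0,0,-3],"turn":[0,0,0]},
    {"grip":0.2,"linear":[0,0,-3],"turn":[0,0,0]},
    {"grip":0.2,"linear":[0,0,-3],"turn":[0,0,0]},
    {"grip":0.2,"linear":[0,0,-3],"turn":[0,0,0]},
  ],
)

```text
time: 2.85
tool_pos: [0.5455, 0.317, 0.0126]
tool_rot: [-3.142, 0.0, 1.194]
contact_force: [0.4, 0.6, -2.3]
opening: 0.0299
```

>>> apply_moves(
  increments=[
    {"grip":0.1,"linear":[0,0,5],"turn":[0,0,0]},
    {"grip":0.1,"linear":[0,0,20],"turn":[0,0,0]},
    {"grip":0.1,"linear":[0,0,45],"turn":[0,0,0]},
    {"grip":0.1,"linear":[0,0,75],"turn":[0,0,0]},
    {"grip":0.1,"linear":[0,0,105],"turn":[0,0,0]},
    {"grip":0.1,"linear":[0,0,130],"turn":[0,0,0]},
    {"grip":0.1,"linear":[0,0,130],"turn":[0,0,0]},
  ],
)

```text
time: 3.55
tool_pos: [0.5477, 0.318, 0.148]
tool_rot: [3.135, -0.006, 1.194]
contact_force: [0.7, 0.2, -2.9]
opening: 0.0301
```

```bash
python3 - <<'E'
from h import *
t=read_camera("scene");crop(t,150,90,160,120,5,"s2.png")
E
```

```text
(no output)
```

View pics/s2.png

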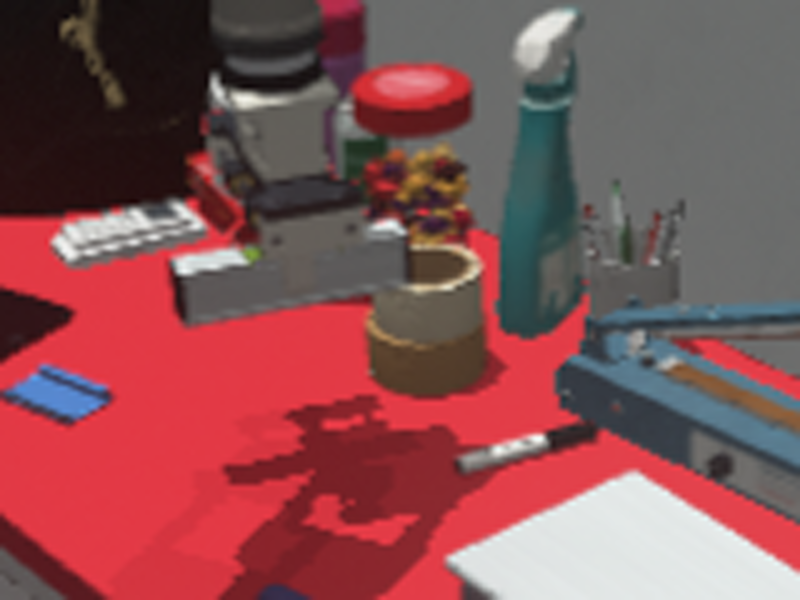

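>>> apply_moves(
  increments=[
    {"grip":0.1,"linear":[0,-15,0],"turn":[0,0,-0.6]},
    {"grip":0.1,"linear":[2,-45,0],"turn":[0,0,-1.7]},
    {"grip":0.1,"linear":[3,-85,0],"turn":[0,0,-3.0]},
    {"grip":0.1,"linear":[4,-130,0],"turn":[0,0,-4.3]},
    {"grip":0.1,"linear":[5,-175,0],"turn":[0,0,-5.6]},
    {"grip":0.1,"linear":[6,-220,0],"turn":[0,0,-6.9]},
    {"grip":0.1,"linear":[7,-265,0],"turn":[0,0,-8.2]},
    {"grip":0.1,"linear":[8,-310,0],"turn":[0,0,-9.5]},
    {"grip":0.1,"linear":[9,-350,0],"turn":[0,0,-10.7]},
    {"grip":0.1,"linear":[11,-380,0],"turn":[0,0,-11.78]},
  ],
)

```text
time: 4.6
tool_pos: [0.5552, -0.0653, 0.141]
tool_rot: [-3.141, 0.003, -0.046]
contact_force: [0.1, -0.4, -3.8]
opening: 0.0297
```

>>> apply_moves(
  increments=[
    {"grip":0.1,"linear":[0,0,-5],"turn":[0.23,0,0]},
    {"grip":0.1,"linear":[0,0,-20],"turn":[0.23,0,0]},
    {"grip":0.1,"linear":[0,0,-40],"turn":[0.23,0,0]},
    {"grip":0.1,"linear":[0,0,-55],"turn":[0.23,0,0]},
    {"grip":0.1,"linear":[0,0,-60],"turn":[0.23,0,0]},
    {"grip":0.1,"linear":[0,0,-60],"turn":[0.23,0,0]},
    {"grip":0.1,"linear":[0,0,-60],"turn":[0.23,0,0]},
  ],
)

```text
time: 5.3
tool_pos: [0.5568, -0.0627, 0.0829]
tool_rot: [-3.117, 0.001, -0.039]
contact_force: [0.1, -0.1, -2.0]
opening: 0.0297
```

```bash
python3 - <<'E'
from h import *
s=observe();print(s["time"],s["tool_pos"],s["tool_rot"],s["contact_force"])
t=read_camera("scene");crop(t,200,130,160,120,5,"s3.png")
t=read_camera("top");crop(t,220,120,120,100,6,"t3.png")
E
```

```text
5.3 [ 0.55675246 -0.06266457  0.08293236] [-3.11740458e+00  6.39673102e-04 -3.85931244e-02] [ 0.12466973 -0.11281399 -2.0331722 ]
```

View pics/s3.png

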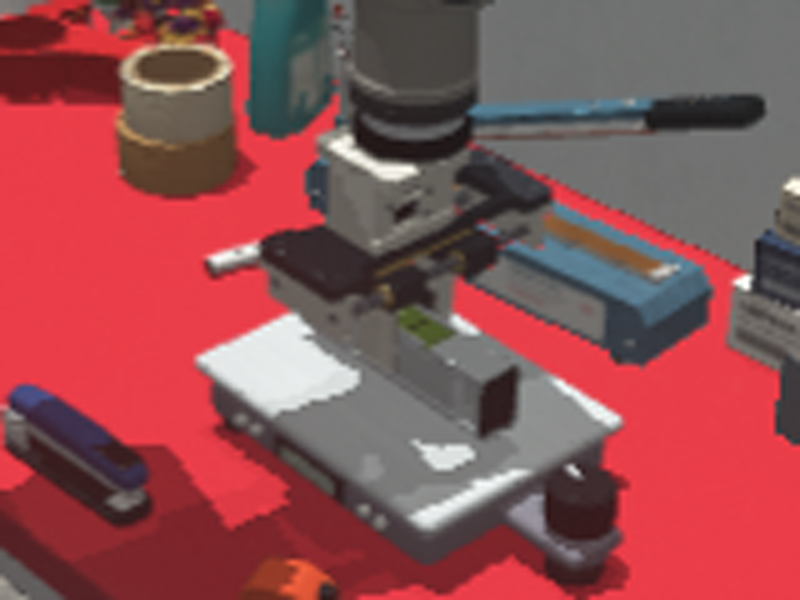

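View pics/t3.png

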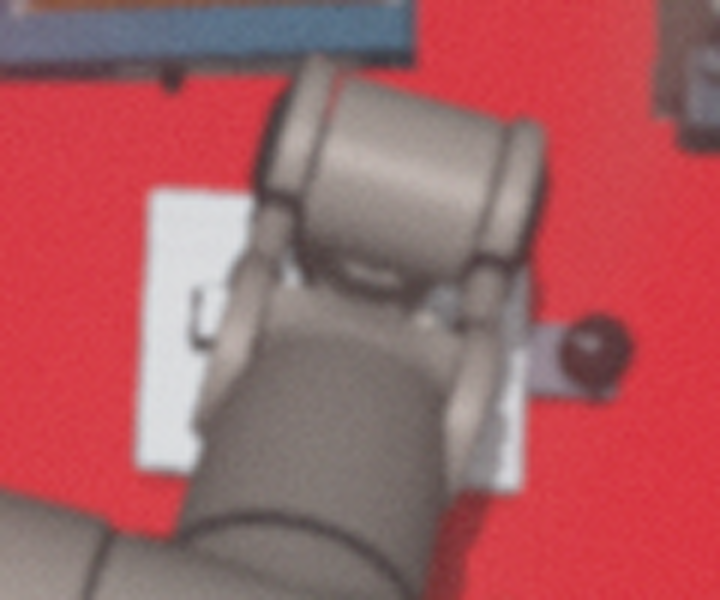

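>>> apply_moves(
  increments=[
    {"grip":0.1,"linear":[1,0.5,-3],"turn":[0,0,0]},
    {"grip":0.1,"linear":[2,0.5,-6],"turn":[0,0,0]},
    {"grip":0.1,"linear":[2,0.5,-9],"turn":[0,0,0]},
    {"grip":0.1,"linear":[2,0.5,-10],"turn":[0,0,0]},
    {"grip":0.1,"linear":[2,0.5,-10.5],"turn":[0,0,0]},
    {"grip":0.1,"linear":[2,0.5,-11],"turn":[0,0,0]},
  ],
)

```text
time: 6.0
tool_pos: [0.5586, -0.0625, 0.0717]
tool_rot: [-3.118, 0.001, -0.039]
contact_force: [-1.3, 0.1, -2.6]
opening: 0.0298
```

```bash
python3 - <<'E'
from h import *
s=observe();print(s["time"],s["tool_pos"],s["tool_rot"],s["contact_force"],s["torque"])
t=read_camera("scene");crop(t,230,160,110,90,7,"s4.png")
E
```

```text
6.0 [ 0.55859167 -0.06248297  0.0716937 ] [-3.11754513e+00  8.86875142e-04 -3.93152860e-02] [-1.25154287  0.05076067 -2.62080808] [-0.10024708  0.0225758  -0.01817515]
```

View pics/s4.png

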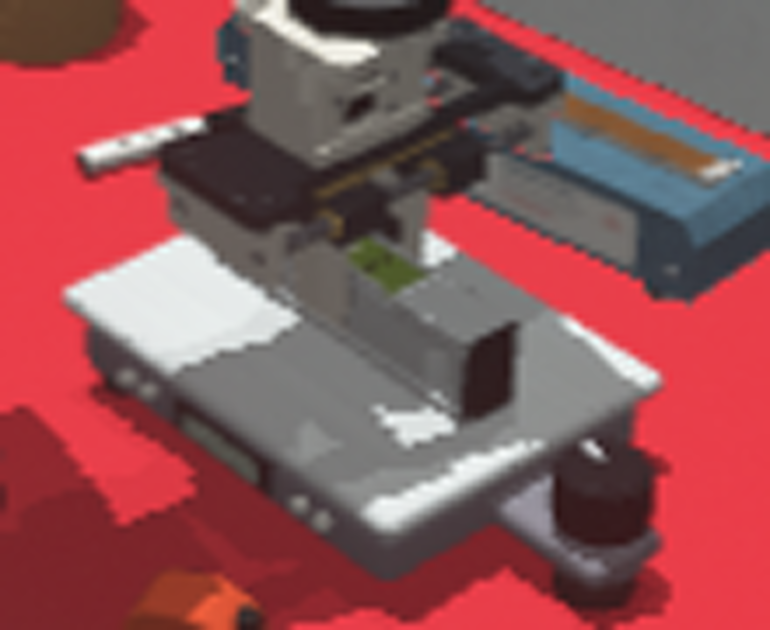

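>>> apply_moves(
  increments=[
    {"grip":0.1,"linear":[0,0,-0.6],"turn":[0,0,0]},
    {"grip":0.1,"linear":[0,0,-1.2],"turn":[0,0,0]},
    {"grip":0.1,"linear":[0,0,-1.8],"turn":[0,0,0]},
    {"grip":0.1,"linear":[0,0,-2.4],"turn":[0,0,0]},
    {"grip":0.1,"linear":[0,0,-3],"turn":[0,0,0]},
  ],
)

```text
time: 6.55
tool_pos: [0.5587, -0.0626, 0.0696]
tool_rot: [-3.118, 0.0, -0.039]
contact_force: [-3.8, 0.6, 8.5]
opening: 0.03
```

>>> apply_moves(
  increments=[
    {"grip":0.1,"linear":[0,0,0.6],"turn":[0,0,0]},
    {"grip":0.4,"linear":[0,0,0.6],"turn":[0,0,0]},
    {"grip":0.6,"linear":[0,0,0.6],"turn":[0,0,0]},
    {"grip":0.6,"linear":[0,0,0.6],"turn":[0,0,0]},
    {"grip":0.6,"linear":[0,0,0.6],"turn":[0,0,0]},
  ],
)

```text
time: 7.05
tool_pos: [0.5587, -0.0625, 0.0693]
tool_rot: [-3.118, 0.001, -0.039]
contact_force: [0.4, 0.9, 0.5]
opening: 0.0539
```

>>> apply_moves(
  increments=[
    {"grip":0.6,"linear":[0,0,20],"turn":[0,0,0]},
    {"grip":0.6,"linear":[0,0,60],"turn":[0,0,0]},
    {"grip":0.6,"linear":[0,-20,95],"turn":[0,0,0]},
    {"grip":0.8,"linear":[0,-60,95],"turn":[-0.23,0,0]},
    {"grip":0.8,"linear":[-2,-100,95],"turn":[-0.23,0,0]},
    {"grip":0.8,"linear":[-3,-140,95],"turn":[-0.23,0,0]},
    {"grip":0.8,"linear":[-4,-159,95],"turn":[-0.23,0,0]},
    {"grip":0.8,"linear":[-4,-159,95],"turn":[-0.23,0,0]},
  ],
)

```text
time: 7.85
tool_pos: [0.5542, -0.2238, 0.164]
tool_rot: [3.141, 0.0, -0.043]
contact_force: [0.7, 0.2, -0.7]
opening: 0.0734
```

```bash
python3 - <<'E'
from h import *
s=observe();print(s["time"],s["tool_pos"],s["tool_rot"],s["contact_force"],s["opening"])
t=read_camera("scene");crop(t,230,160,110,90,7,"s5.png")
t=read_camera("top");crop(t,220,120,120,100,6,"t5.png")
E
```

```text
7.85 [ 0.55420793 -0.22379284  0.16399798] [ 3.14136854e+00  1.42704294e-05 -4.27012101e-02] [ 0.71459287  0.19543352 -0.70864917] 0.07339623102878196
```

View pics/s5.png

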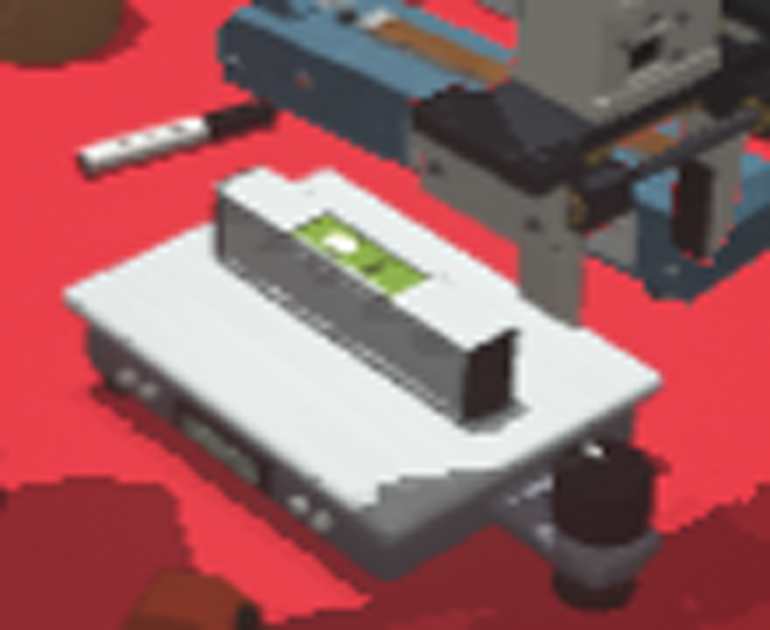

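View pics/t5.png

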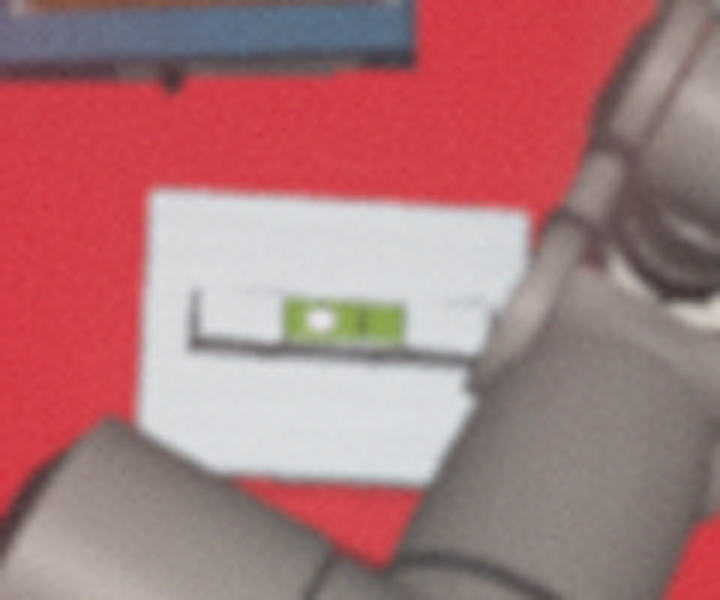

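```bash
python3 - <<'E'
from h import *
np.set_printoptions(precision=4,suppress=True)
T=lambda x,y:(220+(x+.5)/6-.5,120+(y+.5)/6-.5)
print("vial",onz("top",T(345,321),.1),"bub",onz("top",T(320,320),.1))
pt=[(150,188),(530,210),None,(137,468)]
print("corners",[onz("top",T(*p),.057) for p in pt if p])
# scale of knob column in the scene crop
for z in (.03,.035,.04,.045,.05,.055,.06,.065,.07,.075):
    print(z,(proj("scene",(.553,-.2215,z))-[230,160])*7, (proj("scene",(.553-.022*.75+0.0,-.2215-.022*.64,z))-[230,160])*7)
E
```

```text
vial [ 0.5597 -0.065   0.1   ] bub [ 0.56   -0.0501  0.1   ]
corners [array([0.6521, 0.0527, 0.057 ]), array([ 0.6425, -0.1823,  0.057 ]), array([0.4766, 0.0573, 0.057 ])]
0.03 [597.949  534.4301] [597.3412 565.6203]
0.035 [598.6242 525.5668] [598.0237 556.6919]
0.04 [599.3026 516.6668] [598.7094 547.7261]
0.045 [599.9843 507.7298] [599.3984 538.7225]
0.05 [600.6692 498.7555] [600.0908 529.6809]
0.055 [601.3574 489.7437] [600.7865 520.601 ]
0.06 [602.0489 480.6942] [601.4856 511.4827]
0.065 [602.7438 471.6066] [602.1882 502.3255]
0.07 [603.442  462.4808] [602.8942 493.1292]
0.075 [604.1437 453.3163] [603.6036 483.8936]
```

>>> apply_moves(
  increments=[
    {"grip":0.66,"linear":[0,2.5,-10],"turn":[0,0,1.2]},
    {"grip":0.66,"linear":[0,2.5,-20],"turn":[0,0,2.5]},
    {"grip":0.66,"linear":[0,2.5,-30],"turn":[0,0,3.8]},
    {"grip":0.66,"linear":[0,2.5,-45],"turn":[0,0,5]},
    {"grip":0.66,"linear":[0,2.5,-65],"turn":[0,0,5]},
    {"grip":0.66,"linear":[0,2.5,-80],"turn":[0,0,5]},
    {"grip":0.66,"linear":[0,2.5,-80],"turn":[0,0,5]},
    {"grip":0.66,"linear":[0,2.5,-80],"turn":[0,0,5]},
  ],
)

```text
time: 8.75
tool_pos: [0.5549, -0.2176, 0.0847]
tool_rot: [-3.141, -0.0, 0.486]
contact_force: [0.2, -0.6, 0.7]
opening: 0.0605
```

```bash
python3 - <<'E'
from h import *
s=observe();print(s["time"],s["tool_pos"],s["tool_rot"],s["contact_force"],s["opening"])
t=read_camera("scene");crop(t,230,140,130,110,6,"s6.png")
t=read_camera("top");crop(t,220,120,120,100,6,"t6.png")
E
```

```text
8.75 [ 0.5549155  -0.2176479   0.08467469] [-3.14120375e+00 -1.61876925e-04  4.85790090e-01] [ 0.19519896 -0.59105764  0.68501988] 0.060540988825601924
```

View pics/s6.png

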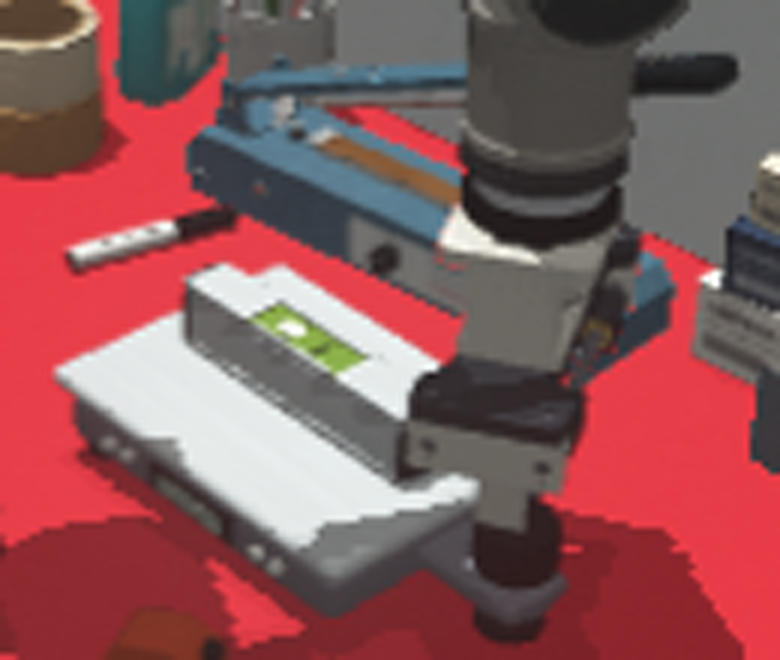

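View pics/t6.png

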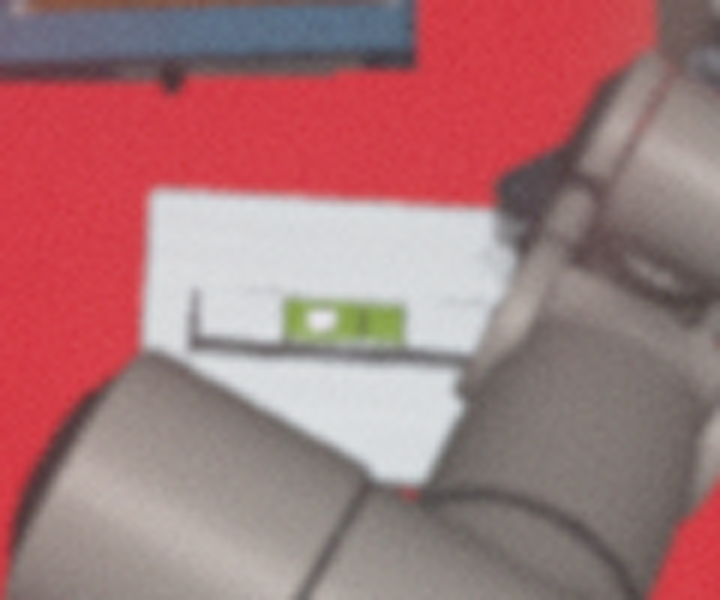

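>>> apply_moves(
  increments=[
    {"grip":0.66,"linear":[-1,-3,0],"turn":[0,0,0]},
    {"grip":0.66,"linear":[-1,-3,-8],"turn":[0,0,0]},
    {"grip":0.66,"linear":[-1,-3,-18],"turn":[0,0,0]},
    {"grip":0.66,"linear":[-1,-3,-26],"turn":[0,0,0]},
    {"grip":0.66,"linear":[-1,-3,-32],"turn":[0,0,0]},
    {"grip":0.66,"linear":[-1,-3,-35],"turn":[0,0,0]},
    {"grip":0.66,"linear":[-1,-3,-36],"turn":[0,0,0]},
    {"grip":0.66,"linear":[-1,-3,-36],"turn":[0,0,0]},
  ],
)

```text
time: 9.65
tool_pos: [0.5536, -0.222, 0.0483]
tool_rot: [-3.142, -0.0, 0.484]
contact_force: [-0.6, 0.5, -0.2]
opening: 0.0606
```

```bash
python3 - <<'E'
from h import *
s=observe();print(s["time"],s["tool_pos"],s["tool_rot"],s["contact_force"],s["opening"])
t=read_camera("scene");crop(t,230,140,130,110,6,"s7.png")
E
```

```text
9.65 [ 0.55363528 -0.22199377  0.04827792] [-3.14155624e+00 -8.42055258e-05  4.84276657e-01] [-0.56452066  0.5342105  -0.23370377] 0.06063073907872884
```

View pics/s7.png

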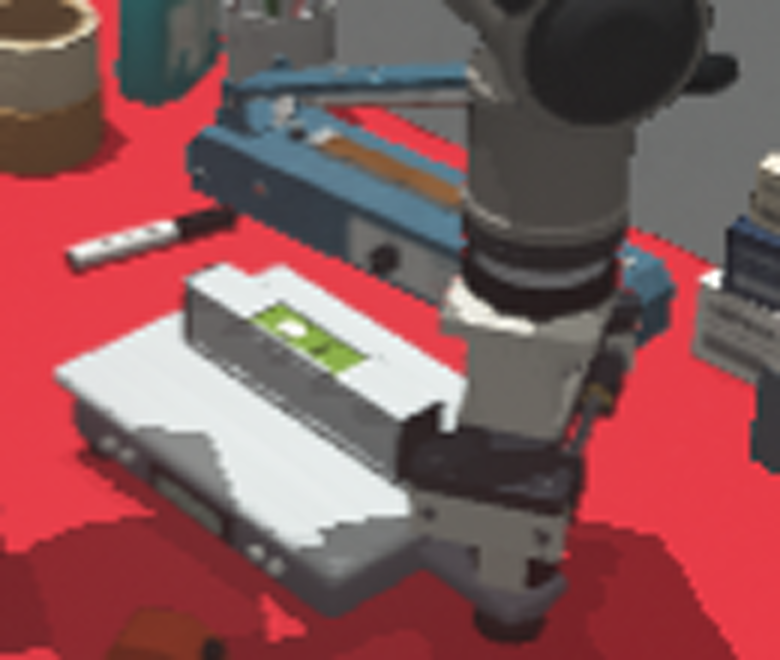

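>>> apply_moves(
  increments=[
    {"grip":0.4,"linear":[0,0,0],"turn":[0,0,0]},
    {"grip":0.35,"linear":[0,0,0],"turn":[0,0,0]},
    {"grip":0.35,"linear":[0,0,0],"turn":[0,0,0]},
    {"grip":0.35,"linear":[0,0,0],"turn":[0,0,0]},
    {"grip":0.35,"linear":[0,0,0],"turn":[0,0,0]},
  ],
  grip_force=35,
)

```text
time: 10.2
tool_pos: [0.5533, -0.2223, 0.0485]
tool_rot: [3.141, 0.0, 0.484]
contact_force: [-2.4, -2.8, 2.3]
opening: 0.0433
```

>>> apply_moves(
  increments=[
    {"grip":0.3,"linear":[0,0,0.5],"turn":[0,0,-1]},
    {"grip":0.3,"linear":[0,0,1.2],"turn":[0,0,-2.2]},
    {"grip":0.3,"linear":[0,0,1.8],"turn":[0,0,-3.4]},
    {"grip":0.3,"linear":[0,0,2.5],"turn":[0,0,-4.6]},
    {"grip":0.3,"linear":[0,0,3.1],"turn":[0,0,-5.8]},
    {"grip":0.3,"linear":[0,0,3.8],"turn":[0,0,-7]},
    {"grip":0.3,"linear":[0,0,4.5],"turn":[0,0,-8.2]},
    {"grip":0.3,"linear":[0,0,5.2],"turn":[0,0,-9.5]},
    {"grip":0.3,"linear":[0,0,5.5],"turn":[0,0,-10]},
    {"grip":0.3,"linear":[0,0,5.5],"turn":[0,0,-10]},
  ],
)

```text
time: 11.2
tool_pos: [0.5524, -0.2211, 0.0539]
tool_rot: [3.142, 0.003, -0.564]
contact_force: [-4.8, 1.9, 5.0]
opening: 0.0432
```

>>> apply_moves(
  increments=[
    {"grip":0.3,"linear":[0,0,0],"turn":[0,0,0]},
    {"grip":0.3,"linear":[0,0,0],"turn":[0,0,0]},
    {"grip":0.3,"linear":[0,0,0],"turn":[0,0,0]},
    {"grip":0.3,"linear":[0,0,0],"turn":[0,0,0]},
    {"grip":0.3,"linear":[0,0,0],"turn":[0,0,0]},
    {"grip":0.3,"linear":[0,0,0],"turn":[0,0,0]},
    {"grip":0.3,"linear":[0,0,0],"turn":[0,0,0]},
    {"grip":0.3,"linear":[0,0,0],"turn":[0,0,0]},
    {"grip":0.3,"linear":[0,0,0],"turn":[0,0,0]},
    {"grip":0.3,"linear":[0,0,0],"turn":[0,0,0]},
  ],
)

```text
time: 12.2
tool_pos: [0.5524, -0.2211, 0.0539]
tool_rot: [-3.142, 0.003, -0.563]
contact_force: [-4.2, 1.4, 5.2]
opening: 0.0436
```

```bash
cat >> h.py <<'E'
def bubble(n,N=6,z=.1005,center=None,tag=None):
    # mean picture; vial = green mask (+bubble hole), bubble = bright inside
    im=np.mean([read_camera(n).astype(float) for _ in range(N)],0)
    u=im.astype(np.uint8); f=8
    p=np.round(proj(n,(.5597,-.0625,z))).astype(int); x0,y0=p-[22,18]
    c=cv2.resize(np.clip(im,0,255).astype(np.uint8)[y0:y0+36,x0:x0+44],None,fx=f,fy=f,interpolation=cv2.INTER_CUBIC)
    hsv=cv2.cvtColor(c,cv2.COLOR_RGB2HSV)
    g=((hsv[...,1]>90)&(hsv[...,0]>25)&(hsv[...,0]<60)).astype(np.uint8)
    nn,l,st,_=cv2.connectedComponentsWithStats(g); 
    i=1+np.argmax(st[1:,4])
    cnt=max(cv2.findContours((l==i).astype(np.uint8),0,2)[0],key=cv2.contourArea)
    hull=cv2.convexHull(cnt); hm=np.zeros_like(g); cv2.fillPoly(hm,[hull],1)
    hmE=cv2.erode(hm,np.ones((13,13)))
    b=(hmE>0)&(hsv[...,1]<90)&(hsv[...,2]>130)
    w=lambda m:(np.array([np.nonzero(m)[1].mean(),np.nonzero(m)[0].mean()])+.5)/f-.5+[x0,y0]
    V=onz(n,w(hm>0),z); out=[V]
    if b.sum()>20:
        B=onz(n,w(b),z); out.append(B); ax=np.array([.04,1,0]); out.append(1e3*(B-V)@ax)
    out.append(cv2.minAreaRect(hull)[1])
    if tag: cv2.imwrite(f"pics/{tag}.png",cv2.resize(c,None,fx=2,fy=2)[:,:,::-1])
    return out
E
python3 - <<'E'
from h import *
np.set_printoptions(precision=4,suppress=True)
s=observe();print(s["time"],s["tool_pos"],s["tool_rot"],s["contact_force"],s["torque"],s["opening"])
for n in("top","scene"): print(bubble(n,tag="b8"+n))
t=read_camera("scene");crop(t,230,140,130,110,6,"s8.png")
t=read_camera("top");crop(t,220,120,120,100,6,"t8.png")
E
```

```text
12.2 [ 0.5524 -0.2211  0.0539] [-3.1415  0.0032 -0.5632] [-4.2044  1.3525  5.1809] [ 0.3313  1.4367 -0.1119] 0.04364522794685398
[array([ 0.5599, -0.0823,  0.1005]), (37.0, 55.0)]
[array([ 0.5635, -0.0346,  0.1005]), (56.931941986083984, 34.233585357666016)]
```

View pics/s8.png

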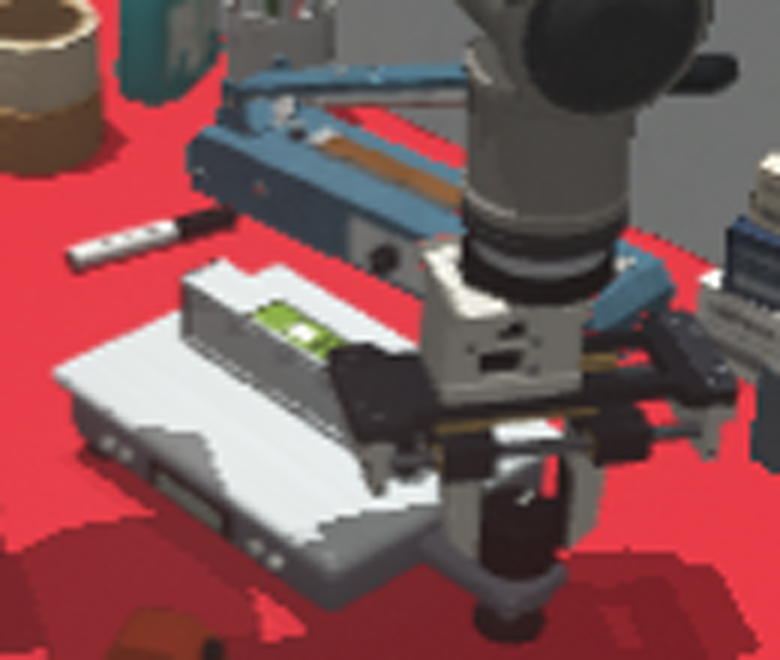

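View pics/b8top.png

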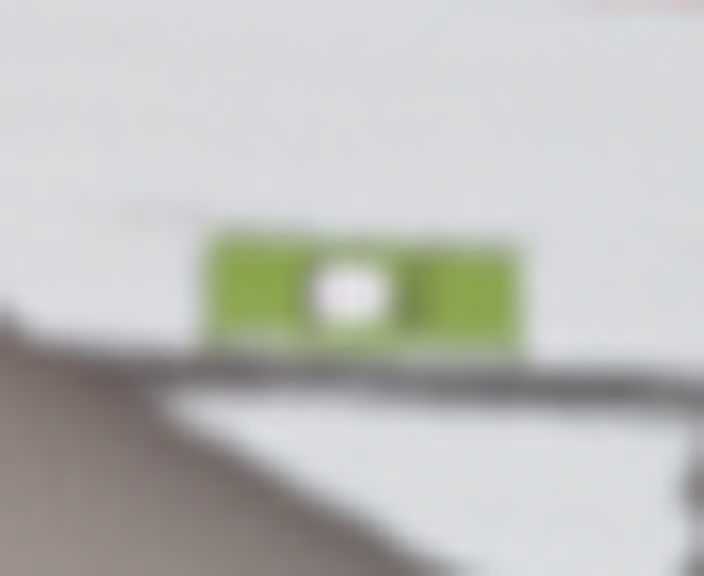

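View pics/b8scene.png

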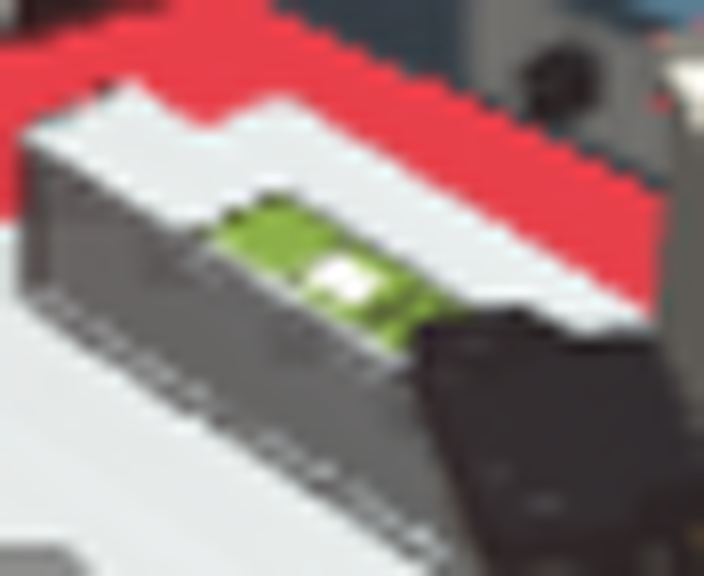

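```bash
cat >> h.py <<'E'
def bubble(n,N=5,z=.1015,tag=None,cen=(.5597,-.0645)):
    im=np.mean([read_camera(n).astype(float) for _ in range(N)],0); f=8
    p=np.round(proj(n,(*cen,z))).astype(int); x0,y0=p-[22,18]
    c=cv2.resize(np.clip(im,0,255).astype(np.uint8)[y0:y0+36,x0:x0+44],None,fx=f,fy=f,interpolation=cv2.INTER_CUBIC)
    hsv=cv2.cvtColor(c,cv2.COLOR_RGB2HSV)
    g=((hsv[...,1]>70)&(hsv[...,0]>25)&(hsv[...,0]<60)&(hsv[...,2]>60)).astype(np.uint8)
    g=cv2.morphologyEx(g,cv2.MORPH_OPEN,np.ones((5,5)))
    g2=cv2.morphologyEx(g,cv2.MORPH_CLOSE,np.ones((9,9)))
    hull=cv2.convexHull(cv2.findNonZero(g2)); hm=np.zeros_like(g); cv2.fillPoly(hm,[hull],1)
    b=(cv2.erode(hm,np.ones((9,9)))>0)&(hsv[...,1]<70)&(hsv[...,2]>140)
    w=lambda m:(np.array([np.nonzero(m)[1].mean(),np.nonzero(m)[0].mean()])+.5)/f-.5+[x0,y0]
    a=np.array([.04,1.])/np.hypot(.04,1)
    P=np.array([onz(n,(q+.5)/f-.5+[x0,y0],z)[:2]@a for q in hull[:,0].astype(float)])*1e3
    out={"ends":(round(P.min(),1),round(P.max(),1)),"len":round(np.ptp(P),1),"vialc":np.round(onz(n,w(hm),z),4)}
    if b.sum()>20:
        B=onz(n,w(b),z)[:2]@a*1e3; out["bub"]=round(B,2); out["off"]=round(B-(P.min()+P.max())/2,2)
    if tag: cv2.imwrite(f"pics/{tag}.png",cv2.resize(c,None,fx=2,fy=2)[:,:,::-1])
    return out
E
python3 - <<'E'
from h import *
for n in("top","scene"): print(bubble(n,N=10))
print(observe()["time"])
E
```

```text
{'ends': (np.float64(-72.9), np.float64(-6.0)), 'len': np.float64(66.9), 'vialc': array([ 0.56  , -0.0618,  0.1015]), 'bub': np.float64(-36.43), 'off': np.float64(3.03)}
{'ends': (np.float64(-60.4), np.float64(0.0)), 'len': np.float64(60.5), 'vialc': array([ 0.5614, -0.0537,  0.1015]), 'bub': np.float64(-32.49), 'off': np.float64(-2.28)}
13.9
```

>>> apply_moves(
  increments=[
    {"grip":0.62,"linear":[0,0,0],"turn":[0,0,0]},
    {"grip":0.62,"linear":[0,0,0],"turn":[0,0,0]},
    {"grip":0.62,"linear":[0.5,-0.5,0],"turn":[0,0,0]},
    {"grip":0.62,"linear":[0.5,-0.5,0],"turn":[0,0,1]},
    {"grip":0.62,"linear":[0.5,-0.5,0],"turn":[0,0,2.2]},
    {"grip":0.62,"linear":[0.5,-0.5,0],"turn":[0,0,3.4]},
    {"grip":0.62,"linear":[0.5,-0.5,0],"turn":[0,0,4.6]},
    {"grip":0.62,"linear":[0.5,-0.5,0],"turn":[0,0,5.8]},
    {"grip":0.62,"linear":[0.5,-0.5,0],"turn":[0,0,6.5]},
    {"grip":0.62,"linear":[0.5,-0.5,0],"turn":[0,0,6.5]},
  ],
)

```text
time: 14.9
tool_pos: [0.5544, -0.2225, 0.0538]
tool_rot: [3.141, -0.001, 0.118]
contact_force: [0.1, 0.5, -0.6]
opening: 0.0569
```

```bash
python3 - <<'E'
from h import *
s=observe();print(s["time"],s["tool_pos"],s["tool_rot"],s["contact_force"],s["opening"])
for n in("top","scene"): print(bubble(n,N=6,tag="b9"+n))
E
```

```text
14.9 [ 0.55436904 -0.22252307  0.0537671 ] [ 3.14146422e+00 -5.18616712e-04  1.18254524e-01] [ 0.07720631  0.49106574 -0.61299754] 0.05691182592453845
{'ends': (np.float64(-72.9), np.float64(-6.0)), 'len': np.float64(66.9), 'vialc': array([ 0.56  , -0.0618,  0.1015]), 'bub': np.float64(-36.38), 'off': np.float64(3.08)}
{'ends': (np.float64(-71.2), np.float64(0.0)), 'len': np.float64(71.3), 'vialc': array([ 0.5606, -0.0601,  0.1015]), 'bub': np.float64(-33.45), 'off': np.float64(2.16)}
```

View pics/b9top.png

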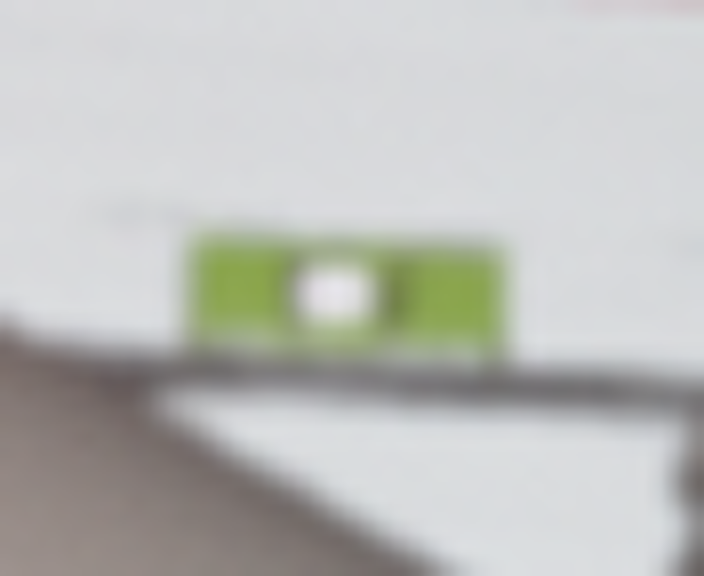

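View pics/b9scene.png

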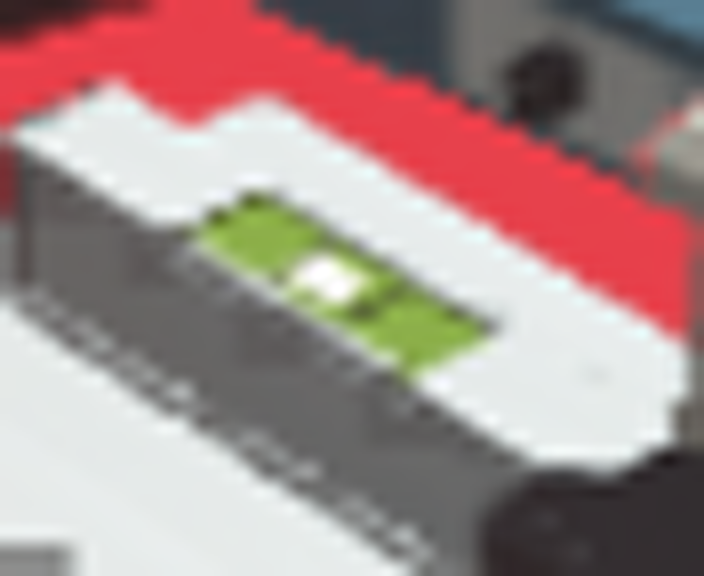

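>>> apply_moves(
  increments=[
    {"grip":0.35,"linear":[0,0,0],"turn":[0,0,0]},
    {"grip":0.3,"linear":[0,0,0],"turn":[0,0,0]},
    {"grip":0.3,"linear":[0,0,0],"turn":[0,0,0]},
    {"grip":0.3,"linear":[0,0,0],"turn":[0,0,0]},
    {"grip":0.3,"linear":[0,0,0.5],"turn":[0,0,-0.6]},
    {"grip":0.3,"linear":[0,0,0.8],"turn":[0,0,-1.3]},
    {"grip":0.3,"linear":[0,0,1.1],"turn":[0,0,-2]},
    {"grip":0.3,"linear":[0,0,1.4],"turn":[0,0,-2.6]},
    {"grip":0.3,"linear":[0,0,1.4],"turn":[0,0,-2.6]},
    {"grip":0.3,"linear":[0,0,1.4],"turn":[0,0,-2.6]},
  ],
)

```text
time: 16.5
tool_pos: [0.5529, -0.2223, 0.0551]
tool_rot: [-3.141, 0.002, -0.155]
contact_force: [-6.0, -0.2, 3.8]
opening: 0.0432
```

>>> apply_moves(
  increments=[
    {"grip":0.6,"linear":[0,0,0],"turn":[0,0,0]},
    {"grip":0.6,"linear":[0,0,0],"turn":[0,0,0]},
    {"grip":0.6,"linear":[0,0,0],"turn":[0,0,0]},
    {"grip":0.6,"linear":[0,0,0],"turn":[0,0,1.3]},
    {"grip":0.6,"linear":[0,0,0],"turn":[0,0,1.3]},
    {"grip":0.6,"linear":[0,0,0],"turn":[0,0,1.3]},
    {"grip":0.6,"linear":[0,0,0],"turn":[0,0,1.3]},
    {"grip":0.6,"linear":[0,0,0],"turn":[0,0,1.3]},
    {"grip":0.6,"linear":[0,0,0],"turn":[0,0,1.3]},
    {"grip":0.6,"linear":[0,0,0],"turn":[0,0,1.3]},
  ],
)

```text
time: 17.5
tool_pos: [0.5541, -0.2225, 0.0553]
tool_rot: [-3.142, -0.0, -0.019]
contact_force: [-0.4, 0.6, -0.3]
opening: 0.0552
```

```bash
python3 - <<'E'
from h import *
s=observe();print(s["time"],s["tool_pos"],s["tool_rot"],s["contact_force"],s["opening"])
for n in("top","scene"): print(bubble(n,N=6,tag="b10"+n))
for n in("top","scene"): print(bubble(n,N=6,tag="b10"+n))
E
```

```text
17.5 [ 0.55408527 -0.22245245  0.05525744] [-3.14158466e+00 -1.18174918e-04 -1.88175421e-02] [-0.39924742  0.57144532 -0.32395589] 0.05520207988605609
{'ends': (np.float64(-72.6), np.float64(-5.0)), 'len': np.float64(67.6), 'vialc': array([ 0.5602, -0.0611,  0.1015]), 'bub': np.float64(-39.11), 'off': np.float64(-0.3)}
{'ends': (np.float64(-69.1), np.float64(0.9)), 'len': np.float64(70.1), 'vialc': array([ 0.5614, -0.0574,  0.1015]), 'bub': np.float64(-34.37), 'off': np.float64(-0.26)}
{'ends': (np.float64(-72.6), np.float64(-5.2)), 'len': np.float64(67.4), 'vialc': array([ 0.5602, -0.0613,  0.1015]), 'bub': np.float64(-39.01), 'off': np.float64(-0.13)}
{'ends': (np.float64(-69.1), np.float64(0.9)), 'len': np.float64(70.1), 'vialc': array([ 0.5614, -0.0574,  0.1015]), 'bub': np.float64(-34.3), 'off': np.float64(-0.19)}
```

View pics/b10top.png

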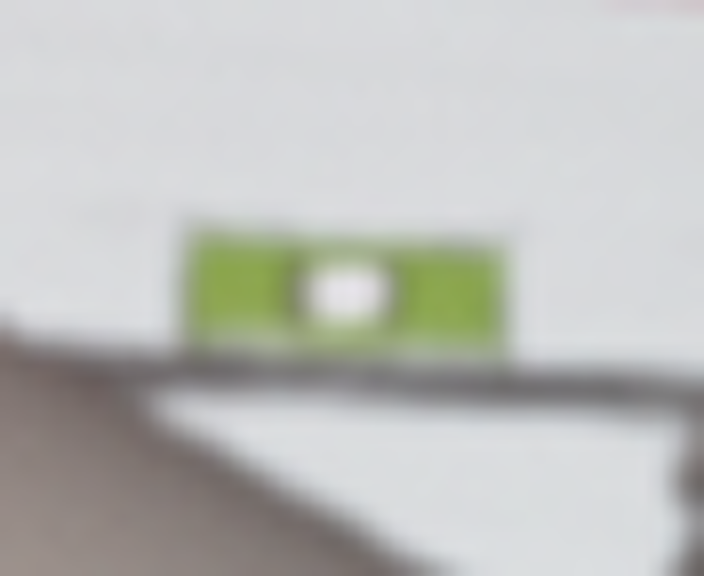

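View pics/b10scene.png

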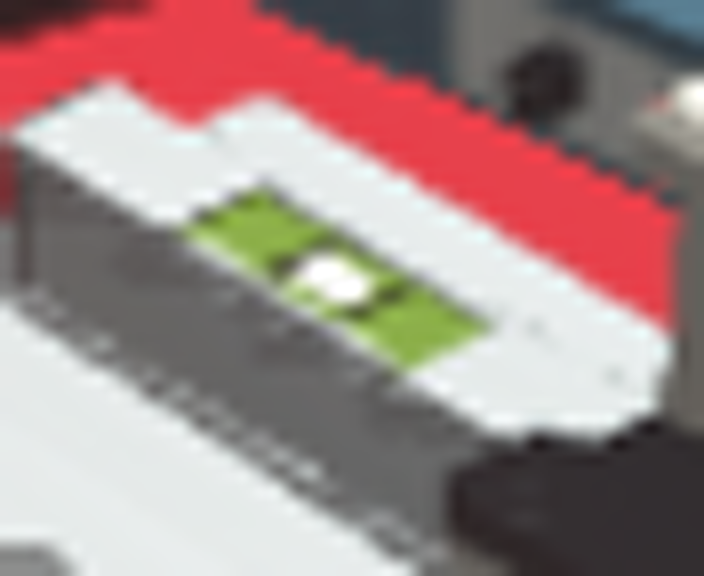

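>>> apply_moves(
  increments=[
    {"grip":0.65,"linear":[0,0,8],"turn":[0,0,0]},
    {"grip":0.65,"linear":[0,0,35],"turn":[0,0,0]},
    {"grip":0.65,"linear":[0,0,70],"turn":[0,0,0]},
    {"grip":0.4,"linear":[0,0,100],"turn":[0,0,0]},
    {"grip":0,"linear":[2,35,105],"turn":[0,0,-0.2]},
    {"grip":0,"linear":[3,80,105],"turn":[0,0,-0.2]},
    {"grip":0,"linear":[5,125,105],"turn":[0,0,-0.2]},
    {"grip":0,"linear":[6,170,105],"turn":[0,0,-0.2]},
    {"grip":0,"linear":[7,205,105],"turn":[0,0,-0.2]},
    {"grip":0,"linear":[7,217,105],"turn":[0,0,-0.2]},
  ],
  grip_force=20,
)

```text
time: 19.7
tool_pos: [0.5609, -0.0022, 0.161]
tool_rot: [-3.141, -0.001, -0.036]
contact_force: [-0.2, 0.5, 0.2]
opening: 0.0084
```

>>> apply_moves(
  increments=[
    {"grip":0,"linear":[0,0,-5],"turn":[0,0,0]},
    {"grip":0,"linear":[0,0,-15],"turn":[0,0,0]},
    {"grip":0,"linear":[0,0,-25],"turn":[0,0,0]},
    {"grip":0,"linear":[0,0,-32],"turn":[0,0,0]},
    {"grip":0,"linear":[0,0,-36],"turn":[0,0,0]},
    {"grip":0,"linear":[0,0,-38],"turn":[0,0,0]},
    {"grip":0,"linear":[0,0,-38],"turn":[0,0,0]},
  ],
)

```text
time: 20.4
tool_pos: [0.561, -0.0058, 0.122]
tool_rot: [-3.142, 0.0, -0.04]
contact_force: [-0.1, 0.7, -0.0]
opening: 0.0006
```

```bash
python3 - <<'E'
from h import *
s=observe();print(s["time"],s["tool_pos"],s["tool_rot"],s["contact_force"],s["opening"])
t=read_camera("scene");crop(t,230,130,110,90,7,"s11.png")
print(bubble("scene",N=6,tag="b11scene"))
E
```

```text
20.4 [ 0.56104463 -0.00578394  0.12195565] [-3.14155403e+00  3.35611417e-04 -3.98516496e-02] [-0.06200452  0.73996886 -0.02923418] 0.0005996128399033906
{'ends': (np.float64(-68.6), np.float64(0.9)), 'len': np.float64(69.5), 'vialc': array([ 0.5617, -0.0575,  0.1015]), 'bub': np.float64(-35.37), 'off': np.float64(-1.49)}
```

View pics/s11.png

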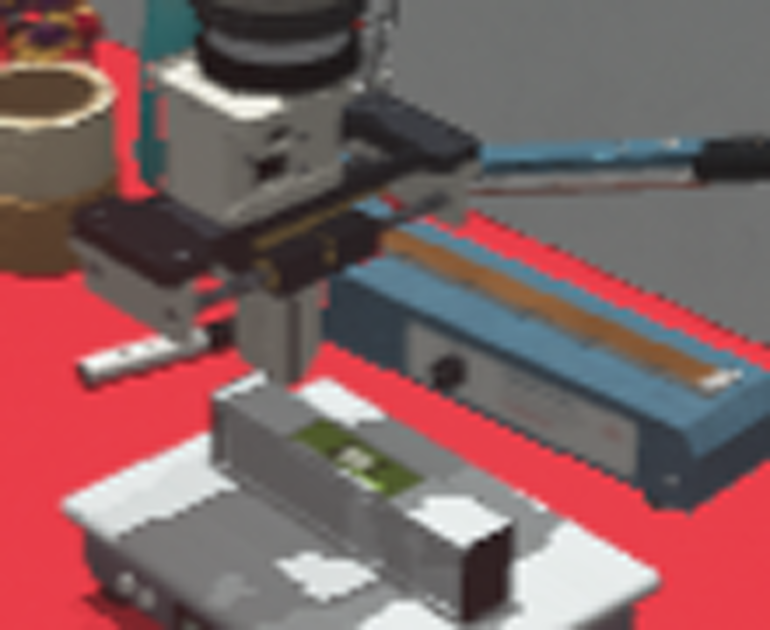

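View pics/b11scene.png

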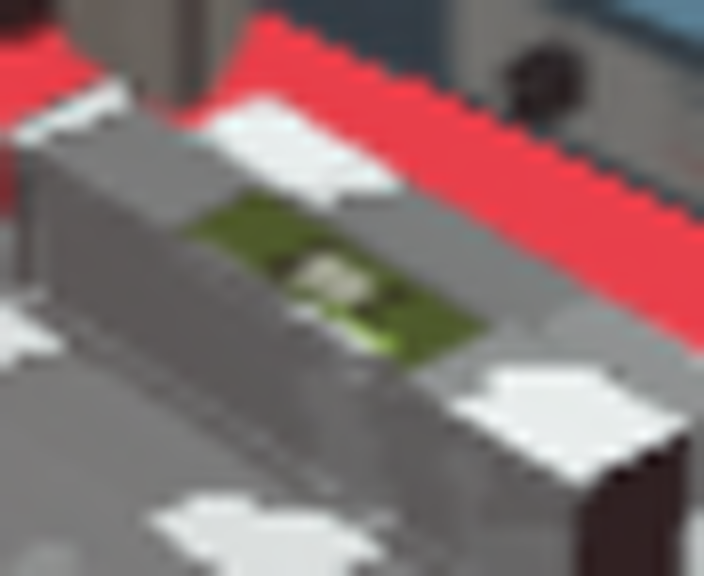

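>>> apply_moves(
  increments=[
    {"grip":0,"linear":[0,0,-4],"turn":[0,0,0]},
    {"grip":0,"linear":[0,0,-8],"turn":[0,0,0]},
    {"grip":0,"linear":[0,0,-11],"turn":[0,0,0]},
    {"grip":0,"linear":[0,0,-13],"turn":[0,0,0]},
    {"grip":0,"linear":[0,0,-14],"turn":[0,0,0]},
    {"grip":0,"linear":[0,0,-14.5],"turn":[0,0,0]},
    {"grip":0,"linear":[0,0,-14.5],"turn":[0,0,0]},
  ],
)

```text
time: 21.45
tool_pos: [0.5611, -0.0055, 0.1077]
tool_rot: [3.142, -0.0, -0.039]
contact_force: [-0.6, -0.1, -0.0]
opening: 0.0002
```

The bubble still sits between its lines. No contact yet, so I lower in small steps.

>>> apply_moves(
  increments=[
    {"grip":0,"linear":[0,0,-0.6],"turn":[0,0,0]},
    {"grip":0,"linear":[0,0,-1.2],"turn":[0,0,0]},
    {"grip":0,"linear":[0,0,-1.8],"turn":[0,0,0]},
    {"grip":0,"linear":[0,0,-2.4],"turn":[0,0,0]},
    {"grip":0,"linear":[0,0,-2.4],"turn":[0,0,0]},
  ],
)

```text
time: 21.95
tool_pos: [0.561, -0.0055, 0.1053]
tool_rot: [-3.142, 0.0, -0.039]
contact_force: [0.6, 0.2, 0.4]
opening: 0.0006
```

>>> apply_moves(
  increments=[
    {"grip":0,"linear":[0,0,-0.4],"turn":[0,0,0]},
    {"grip":0,"linear":[0,0,-0.8],"turn":[0,0,0]},
    {"grip":0,"linear":[0,0,-1.2],"turn":[0,0,0]},
    {"grip":0,"linear":[0,0,-1.6],"turn":[0,0,0]},
    {"grip":0,"linear":[0,0,-1.6],"turn":[0,0,0]},
  ],
)

```text
time: 22.45
tool_pos: [0.5613, -0.0055, 0.1051]
tool_rot: [3.141, -0.001, -0.039]
contact_force: [-3.0, 0.3, 10.8]
opening: 0.0001
```

>>> apply_moves(
  increments=[
    {"grip":0,"linear":[0,0,0],"turn":[0,0,0]},
    {"grip":0,"linear":[0,0,0],"turn":[0,0,0]},
    {"grip":0,"linear":[0,0,0],"turn":[0,0,0]},
    {"grip":0,"linear":[0,0,0],"turn":[0,0,0]},
    {"grip":0,"linear":[0,0,0],"turn":[0,0,0]},
    {"grip":0,"linear":[0,0,0],"turn":[0,0,0]},
    {"grip":0,"linear":[0,0,0],"turn":[0,0,0]},
    {"grip":0,"linear":[0,0,0],"turn":[0,0,0]},
    {"grip":0,"linear":[0,0,0],"turn":[0,0,0]},
    {"grip":0,"linear":[0,0,0],"turn":[0,0,0]},
  ],
)

```text
time: 23.45
tool_pos: [0.5612, -0.0055, 0.1051]
tool_rot: [3.141, -0.001, -0.039]
contact_force: [-3.7, 0.2, 10.7]
opening: 0.0003
```

```bash
python3 - <<'E'
from h import *
s=observe();print(s["time"],s["tool_pos"],s["contact_force"],s["opening"])
t=read_camera("scene");crop(t,230,130,110,90,7,"s12.png")
print(bubble("scene",N=8,tag="b12scene"))
t=read_camera("top");crop(t,220,120,120,100,6,"t12.png")
F=[]
for _ in range(6): F.append(observe()["contact_force"][2]); read_camera("top")
print(np.round(F,1))
E
```

```text
23.45 [ 0.56124451 -0.00549951  0.10509482] [-3.72776101  0.24401918 10.7057008 ] 0.0003483209839702344
{'ends': (np.float64(-68.6), np.float64(0.6)), 'len': np.float64(69.2), 'vialc': array([ 0.5617, -0.0577,  0.1015]), 'bub': np.float64(-35.53), 'off': np.float64(-1.51)}
[10.5  9.  11.2 10.   9.9 10. ]
```

View pics/s12.png

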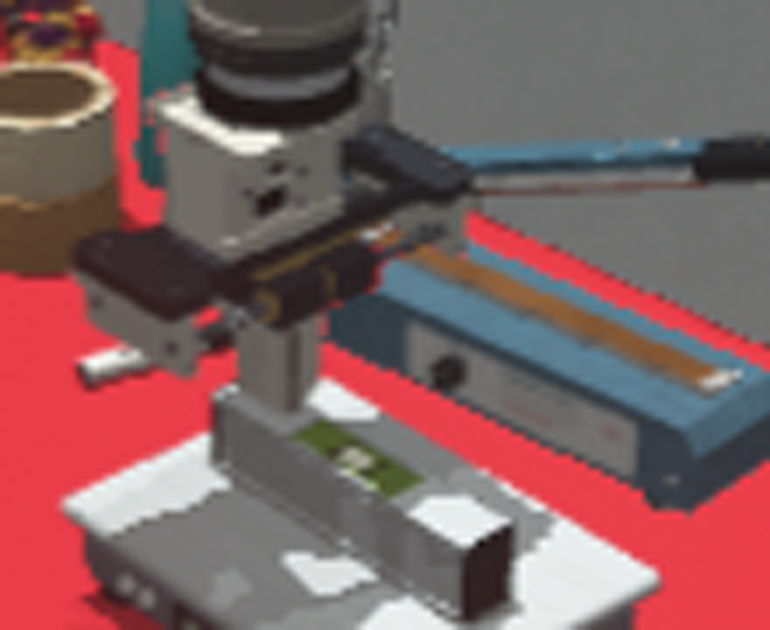

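View pics/b12scene.png

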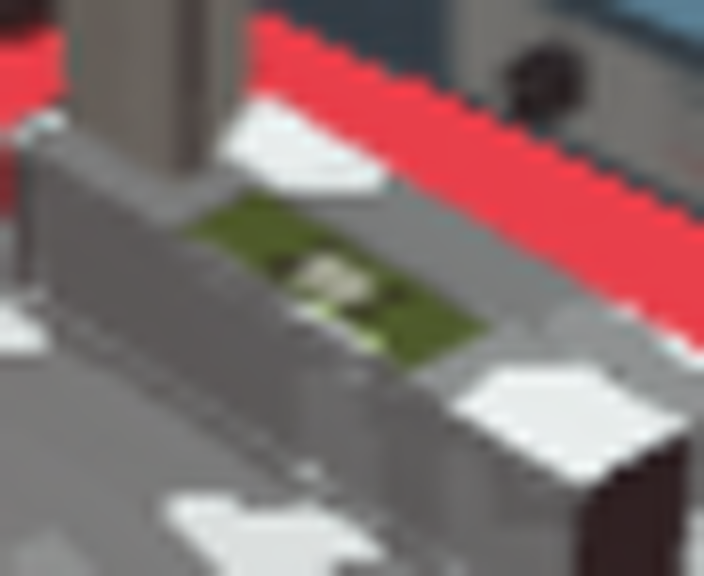

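View pics/t12.png

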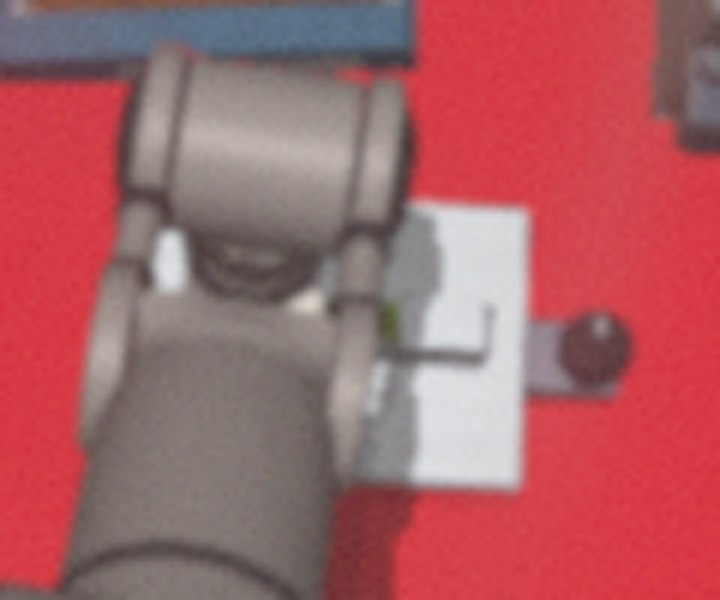

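```bash
python3 - <<'E'
import cv2,numpy as np
for n in ("b10scene","b11scene","b12scene"):
    im=cv2.imread(f"pics/{n}.png").astype(float)
    # profile of the blue channel along the vial axis, between mid-ends of the vial
    a,b=np.array([225,210.]),np.array([452,345.])
    t=np.linspace(0,1,145); P=a+(b-a)*t[:,None]
    p=cv2.remap(cv2.GaussianBlur(im,(9,9),0)[...,0].astype(np.float32),P[:,0].astype(np.float32)[None],P[:,1].astype(np.float32)[None],1)[0]
    q=p-np.median(p); w=np.where(q>.5*q[40:100].max(),q,0); w[:40]=0;w[105:]=0
    i=np.nonzero(w)[0]; print(n,"bubble edges mm",(t[i[0]]-.5)*72,(t[i[-1]]-.5)*72)
    d=[40+np.argmin(p[40:i[0]]),i[-1]+np.argmin(p[i[-1]:110])]; print("lines mm",(t[d]-.5)*72)
E
```

```text
b10scene bubble edges mm -9.500000000000002 8.499999999999993
lines mm [-16.   13.5]
b11scene bubble edges mm -9.0 8.499999999999993
lines mm [-16.   15.5]
b12scene bubble edges mm -9.0 8.499999999999993
lines mm [-16.   15.5]
```

```bash
python3 - <<'E'
from cell import *
s=observe();print(s["time"],s["contact_force"]);hand_in()
E
```

```text
24.25 [-2.68677692 -0.40420345 10.56978992]
the job is handed in; nothing more can be done
```

I levelled the scale and handed the job in at 24.25 s, with the closed fingers still pressing the spirit level at about 10.6 N and the bubble centred. hand_in gives no verdict, so this rests on my own checks.

- **Placing:** I set the level lengthways along the middle of the platform. Contact peaked at about 11 N, and I let go before touching the foot.
- **Levelling:** I turned the foot clockwise in two grips, about 1.3 rad in all. The bubble started about 15 mm off centre, towards the far end.
- **Bubble before pressing:** with the arm clear of the scale, it read within 0.3 mm of the middle in both cameras.
- **Pressing:** I pressed the level's top about 57 mm beyond its middle, at the far end and clear of the vial. The force readings over the last second were 9–11 N.

**Check that disagreed:** with the gripper's shadow on the vial, the automatic bubble reading showed −1.5 mm. I put that down to a sunlit strip in its mask. A brightness profile along the vial showed the bubble at about −9.0 to +8.5 mm, the same as before pressing to within 0.5 mm. The arm hid the vial from the top camera during the press, so this last check is from the scene camera only.

The tape measure, stapler, marker and other things on the table were not touched.

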